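Latch the mould frame and tighten it three strokes

ROBOT

A 6-joint arm with a two-finger parallel gripper is mounted at the origin on the work surface. World frame = base frame: x ahead of the robot, y to its left, z up, the work surface at z = 0. Lengths are in mm, angles in degrees, forces in N, time in s.
With the tool pointing down it reaches from about 350 to 850 mm from the base axis. Payload 8.1 kg.
Tool frame: the origin (TCP) lies at the very end of the fingers, on their centre line; the grasp point (between the pads) lies r.tcp_to_grasp behind it (r.tcp_to_grasp is the distance from the TCP to the grasp point, in mm); z points along the fingers, y is the line along which they close (so a half turn about z gives the same grasp; the last joint's range is limited). The gripper opens to 85 mm and grips with 20 to 120 N. Pads are 22 mm wide; open, the fingers measure 114 mm over their backs; the gripper's body (76 mm by 85 mm) begins 54 mm behind the grasp point. The pads swing forward as they close: fully open they stand 13 mm farther back than shut.
Start: joints at [-79.607, 7.471, 85.268, -0, 87.261, -4.893], TCP at [158.208, -578.77, 192.892] pointing down, gripper open.
Joint ranges: [-169.43, 169.43], [-51.17, 129.36], [1.28, 143.12], [-76.62, 256.62], [0, 156.53], [-152.29, 152.29]. Speed limits (degrees/s): [136.94, 136.94, 159.86, 180, 180, 180].

INTERFACE

Orientations are given as [roll, pitch, yaw] about the fixed x, y, z axes, in that order (R = Rz(yaw) Ry(pitch) Rx(roll)).
In Python, from bench import r gives the robot as it stands.
- The arm moves only by the shell command python3 -m handwheel 'ROWS' [OPENING] [FORCE]. ROWS is JSON, a list of rows, each a list of 4 numbers: the shift along the tool's x, y, z in m, then the turn about the tool's z in degrees. A call has 1 to 10 rows; each row shifts and turns the commanded pose from where the row before left it, along the tool's axes as they then stand; what a row does not reach is not made up. A row lasts 1/10 s, in which the tool goes at most 50 mm and 8.59 degrees, less where a joint would pass 70% of its speed; a pose out of reach is approached as far as the arm can. A call is refused whole if a number of a shift passes 0.05 or a number of a turn 8.59, either way. A call with a gripper value outside its range is refused whole. OPENING is the finger opening in m, from 0 to 0.0854, set as the call begins (- or left out, the last holds). The fingers move at their own pace and stop on an object; FORCE is the grip in N (left out, the last holds). Time passes only in rows, so rows that do not move let the fingers close. It gives the time, the measured TCP pose, the force, the opening and the grip force at its end, in the units of the state.
- r.sense(): the state, without advancing time (a new reading comes with each control period).
- r.snapshot(name): name is "scene" or "top" or "wrist"; returns the picture (420x560x3 uint8, red, green, blue); there is no depth.
- r.camera_params(name): a dict with "fx", "fy", "cx", "cy" (pixels), "R" (3x3) and "t" (3): a world point X has camera coordinates R X + t; the wrist camera has in their place "mount" (4x4, takes a point from camera to tool coordinates, whose origin is the TCP and whose axes are the flange's). Camera axes: x right, y down, z forward; pixel columns grow to the right and rows downward; lengths in mm; the calibration is good to about 2 mm. A picture is of the moment at which its call begins: read the wrist's pose just before it. camera_params takes no time and is no camera call.
- r.hand_in(): hands the job in; it is judged then, once.
The state is a dict: "time": time; "joint_pos": joint angles; "qd": joint speeds; "joint_efforts": joint torques, N m; "tool_pos": TCP position; "tcp_rot": TCP orientation; "ft_force": force on the tool from outside, world axes, zero at the start; "wrist_torque": the same for the moment, N m; "finger_gap": finger opening in mm; "grip_force": force on a finger pad.
Only numpy, scipy, OpenCV 4.12 (cv2) and the standard library are available. Lean on these libraries where they do the work, as an engineer would, in place of code of your own. Each camera call takes 0.05 s, during which the arm holds its last target. There are 200 camera calls.

TASK

Close up the plaster mould in its clamping frame: tip the latch's wire claw over behind the keeper on the end gate and push the small latch lever over and down flat, so that it snaps past centre and draws the gate in. Then tighten the mould with exactly three full strokes of the spring-loaded feed lever under the light bar, letting it come fully up after each, and do not disturb the other things on the bench.

Things in the scene. Friction and masses are not known exactly. Their poses are not given: they have to be found in the camera images.
- press: Clamping frame fixed to the bench: plywood base 430 x 160 x 12 mm (x -225 to +205, y -80 to +80 in its frame), two wooden cheeks and an end gate (tops 70 mm high) round a plaster mould, a toothed feed bar with feed lever, a light bar over it. Origin at bench level on the centre line; x along the feed, from feed lever to gate; z up. All x, y, z in these notes are its axes.
- light_bar (a point): Middle of the light bar's underside: a rigid bar 140 (x) x 35 (y) x 30 mm, its underside 222 mm above the bench, right over the feed lever, on two 12 mm posts at x -215 and -97, y -25 mm. It reaches to y = +5 mm. An upright gripper over the feed lever hits it: reach in under it from the +y side with the tool tilted about 25 to 45 degrees.
- latch_pin (a point): Pin (along y) of the latch lever, on top of the cheek on the -y side: at x 125, y -55, z 80 mm of the frame.
- feed_pin (a point): Pin (along y) of the feed lever: at x -70, y 0, z 84 mm of the frame.
- latch_lever (a joint): Steel latch lever, rad. 0: leaning 10 degrees from upright towards the gate (+x); grows as it swings over towards -x; 1.75 is level, 1.87 the stop: flat, over centre, closed. Stays where left while slack. 58 mm long from its pin, 16 to 24 wide in y, 5 to 7 thick. With the claw hooked it resists from about 0.8 on (up to 0.2 N m), then snaps down.
- latch_tip (a point): Tip of the latch lever, 58 mm from its pin.
- claw (a joint): Wire claw, angle relative to the lever about its pin (on the lever, 20 mm from the lever's pin), rad. 0: in line with the lever, pointing out past its tip; grows as it tips towards the gate. Its angle above level is 1.40 + latch_lever - claw. Starts roughly upright, held by slight friction; tipped below about 60 degrees it falls onto the gate beyond the keeper, to below level.
- claw_bar (a point): Middle of the claw's cross bar. The claw is a U of 6 mm steel wire, 48 mm wide over all along y, its bar 60 mm from the claw's pin (about 80 mm from the lever's pin when upright, so it stands some 22 mm above the lever's tip).
- keeper (a point): Top of the keeper: a steel hook 22 mm wide (along y), 8 mm thick, standing 14 mm above the gate's top and leaning 15 degrees to +x. The claw's bar must lie on its +x side and then be pulled back against it by the latch lever.
- gate (a joint): How far the end gate has been drawn in (towards -x), m. 0 when free, about 0.0035 when the latch is closed with the claw on the keeper; stiff spring (8 N per mm).
- feed_lever (a joint): Angle of the feed lever, rad. 0: fully up (spring-held), handle rising 30 degrees from its pin towards -x; grows as the handle is pushed down; 0.61 is the bottom stop. Return spring: some 5 N at the pad at the top, 10 N at the bottom while feeding. It springs up by itself when let go.
- lever_pad (a point): Middle of the upper face of the feed lever's black rubber handle (65 mm long, 32 mm wide, 12 mm thick, sloping down towards its pin), 85 mm from the lever's pin; push here. It stands about 132 mm above the bench when up and about 82 mm when down.
- feed_bar (a joint): Advance of the steel toothed feed bar, m, 0 at the start. Each full stroke of the feed lever (down to the stop and fully up) advances it 0.012 (one tooth); it stays put while the lever returns and cannot be wound back.
- jar_mid (a point): Bystander: jar, diameter 68 mm, 85 mm tall; point half-way up.
- can_mid (a point): Bystander: can, diameter 74 mm, 110 mm tall; point half-way up.
- mug_mid (a point): Bystander: white mug, diameter 80 mm, 90 mm tall; point half-way up.
- hammer: Bystander: hammer lying on the bench.
- brush: Bystander: brush lying on the bench.
- tape_mid (a point): Bystander: cardboard roll, diameter 100 mm, 25 mm tall; point half-way up.
- offcut_mid (a point): Bystander: wood offcut 60 x 22 x 18 mm lying on the frame's base; centre.

How it is judged (in metres and radians):
On the way, in this order (a step that is already met when the one before it is completed fails the run):
1. the wire claw is hooked behind the keeper and the latch lever is down flat over centre, the gate drawn in (value of joint latch_lever above 1.75 rad and value of joint gate above 0.002 m), for 0.3 s.
2. first full stroke: the feed lever is fully down and the toothed bar has advanced 1 tooth pitch(es) (value of joint feed_lever above 0.53 rad and value of joint feed_bar above 0.009 m).
3. the feed lever has sprung fully up again after the first stroke (value of joint feed_lever below 0.06 rad), for 0.1 s.
4. second full stroke: the feed lever is fully down and the toothed bar has advanced 2 tooth pitch(es) (value of joint feed_lever above 0.53 rad and value of joint feed_bar above 0.021 m).
5. the feed lever has sprung fully up again after the second stroke (value of joint feed_lever below 0.06 rad), for 0.1 s.
6. third full stroke: the feed lever is fully down and the toothed bar has advanced 3 tooth pitch(es) (value of joint feed_lever above 0.53 rad and value of joint feed_bar above 0.033 m).
7. the feed lever has sprung fully up again after the third stroke (value of joint feed_lever below 0.06 rad), for 0.1 s.
At the end, for the whole second after the job is handed in: The latch lever is down flat over centre (joint above 1.75 rad) with the claw on the keeper and the gate drawn in (more than 2 mm), the feed lever is fully up (below 0.06 rad), and the feed bar has advanced exactly three teeth (32 to 40 mm) (all of step 1 and value of joint feed_lever below 0.06 rad and value of joint feed_bar between 0.032 and 0.04 m); the robot touches nothing.
It fails at once if the feed bar is driven past three teeth (more than 42 mm) (value of joint feed_bar above 0.042 m).
It fails at once if a bystander is pushed or knocked more than 40 mm from its place (distance of any of jar_mid, can_mid, mug_mid, hammer, brush, tape_mid, offcut_mid from where it was at the start of the episode above 0.04 m).
It also fails if it takes over 51 s, if anything falls off the work surface, if the arm or the gripper's body presses on something with over 40 N, if the wrist force passes 120 N, or if a joint passes its speed limit or range.

## Working session

There is one attempt and no reset: what is moved stays moved. The work goes in short steps, Python scripts to look and compute and a shell command to move; the robot and the scene stay as the last step left them, time stands still between calls to the robot, and variables do not carry over. Pictures are saved under pics/ and viewed, at most 10 in all, crops included, and the job is handed in when it is done.

```bash
mkdir -p pics; ls
python3 - <<'E'
from bench import r
import cv2
for n in("scene","top"):
    cv2.imwrite(f"pics/{n}0.png",cv2.resize(r.snapshot(n)[:,:,::-1],(800,600),interpolation=cv2.INTER_CUBIC))
    print(n,r.camera_params(n))
print(r.camera_params("wrist"))
s=r.sense();print(s["tool_pos"],s["tcp_rot"],r.tcp_to_grasp,s["time"])
E
```

```text
pics
scene {'fx': 499.6706424772237, 'fy': 499.6706424772237, 'cx': 280.66413136018053, 'cy': 204.4458846502144, 'R': array([[-0.1230369 ,  0.9923974 ,  0.00305175],
       [ 0.7582971 ,  0.09599612, -0.64480249],
       [-0.64019327, -0.07702036, -0.76434314]]), 't': array([  46.92651363, -346.90403836, 1740.23126096])}
top {'fx': 516.5859045009439, 'fy': 516.5859045009439, 'cx': 281.0966204131939, 'cy': 210.60782929353442, 'R': array([[-0.00424762, -0.99995233,  0.00879163],
       [-0.98978514,  0.00295124, -0.14253651],
       [ 0.14250377, -0.00930727, -0.9897505 ]]), 't': array([  34.45677433,  606.01583097, 1058.70514504])}
{'fx': 289.5896254758729, 'fy': 289.5896254758729, 'cx': 277.6999838505416, 'cy': 209.2286527445651, 'mount': array([[ 2.32149814e-04, -9.58911891e-01, -2.83703952e-01,
         7.19100202e+01],
       [ 9.99999859e-01,  3.57967283e-04, -3.91638191e-04,
         1.73476529e-01],
       [ 4.77103251e-04, -2.83703821e-01,  9.58911839e-01,
        -1.81605810e+02],
       [ 0.00000000e+00,  0.00000000e+00,  0.00000000e+00,
         1.00000000e+00]])}
[ 158.0936176  -578.19403106  191.90802423] [-1.79900076e+02 -6.61759707e-03  1.52887670e+01] 18.700000000000003 0.1
```

View pics/scene0.png

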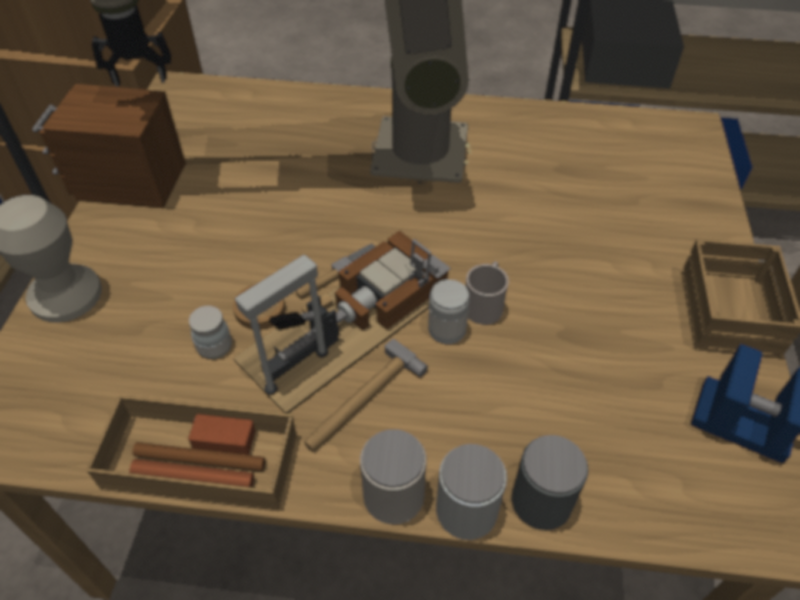

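View pics/top0.png

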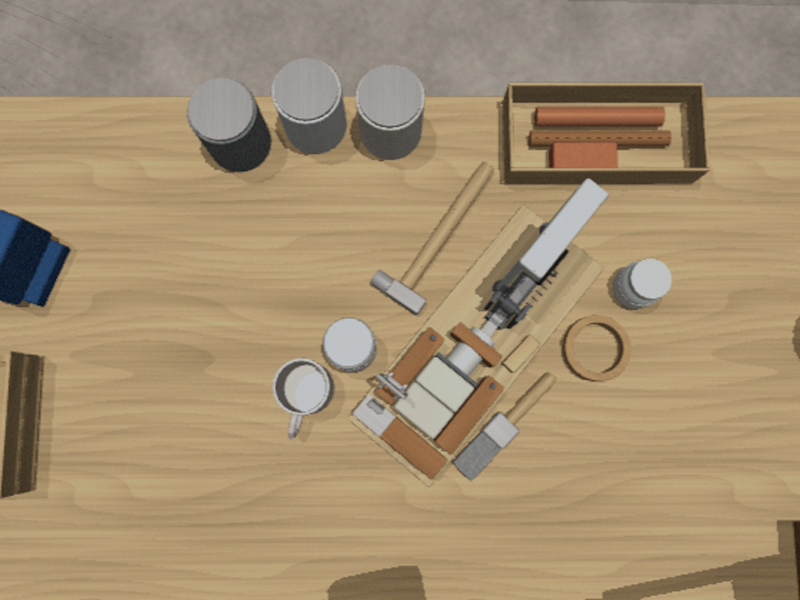

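The top view shows the base corners at about (524,207), (603,264), (432,485) and (352,416) in 800-px coordinates. The latch is near (390,385), with the jar and mug close by on the -y side.

```bash
cat > h.py <<'E'
import numpy as np, cv2
from bench import r
def ray(n,u,v):
    c=r.camera_params(n);d=c["R"].T@np.array([(u-c["cx"])/c["fx"],(v-c["cy"])/c["fy"],1]);o=-c["R"].T@c["t"];return o,d
def onz(n,u,v,z):
    o,d=ray(n,u,v);return o+d*(z-o[2])/d[2]
def proj(n,X):
    c=r.camera_params(n);p=c["R"]@np.asarray(X,float)+c["t"];return np.array([c["fx"]*p[0]/p[2]+c["cx"],c["fy"]*p[1]/p[2]+c["cy"]])
E
python3 - <<'E'
from h import *
k=.7
px=np.array([(524,207),(603,264),(432,485),(352,416)])*k
W=np.array([onz("top",u,v,12)[:2] for u,v in px]);P=np.array([(-225,-80),(-225,80),(205,80),(205,-80)])
mw,mp=W.mean(0),P.mean(0)
U,S,V=np.linalg.svd((P-mp).T@(W-mw));R=(U@V).T
t=mw-R@mp;print("yaw",np.degrees(np.arctan2(R[1,0],R[0,0])),"t",t);print(W-(P@R.T+t))
im=r.snapshot("top")
M={"latchpin":(125,-55,80),"lbar":(-156,-12,222),"feed":(-70,0,84),"pad":(-70-85*.866,0,132),"lb":(-86,5,222)}
big=cv2.resize(im[100:360,230:450][:,:,::-1],None,fx=2.3,fy=2.3,interpolation=cv2.INTER_CUBIC)
for n,m in M.items():
    X=[*(R@m[:2]+t),m[2]];q=(proj("top",X)-(230,100))*2.3;cv2.circle(big,tuple(int(a) for a in q),3,(0,0,255),-1);print(n,X)
cv2.imwrite("pics/t1.png",big)
s=r.snapshot("scene");b2=cv2.resize(s[160:290,160:370][:,:,::-1],None,fx=3.7,fy=3.7,interpolation=cv2.INTER_CUBIC)
for n,m in M.items():
    X=[*(R@m[:2]+t),m[2]];q=(proj("scene",X)-(160,160))*3.7;cv2.circle(b2,tuple(int(a) for a in q),3,(0,0,255),-1)
cv2.imwrite("pics/s1.png",b2)
E
```

```text
yaw 140.75420028375137 t [541.49151419 -80.19550822]
[[-7.67631326  0.06159619]
 [ 2.34710708  3.8002589 ]
 [ 2.45241106  0.45753396]
 [ 2.87679512 -4.31938905]]
latchpin [np.float64(479.4823067226567), np.float64(41.47970778525992), 80]
lbar [np.float64(669.8957847531403), np.float64(-169.59541482357486), 222]
feed [np.float64(595.702245930403), np.float64(-124.48090721284073), 84]
pad [np.float64(652.7087025501738), np.float64(-171.0501674996243), 132]
lb [np.float64(604.9300275427167), np.float64(-138.47547925043602), 222]
```

View pics/t1.png

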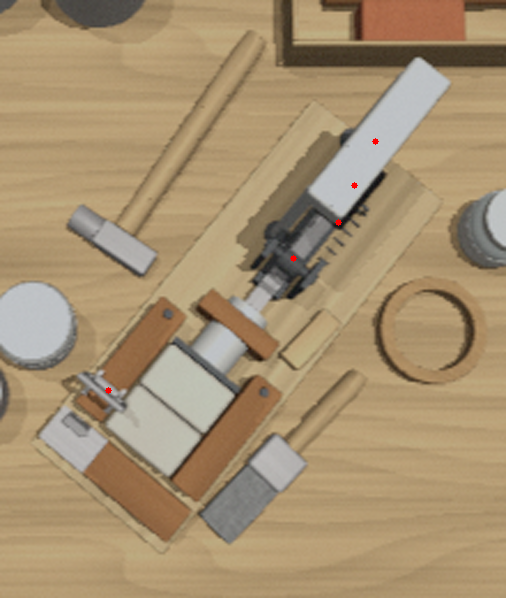

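View pics/s1.png

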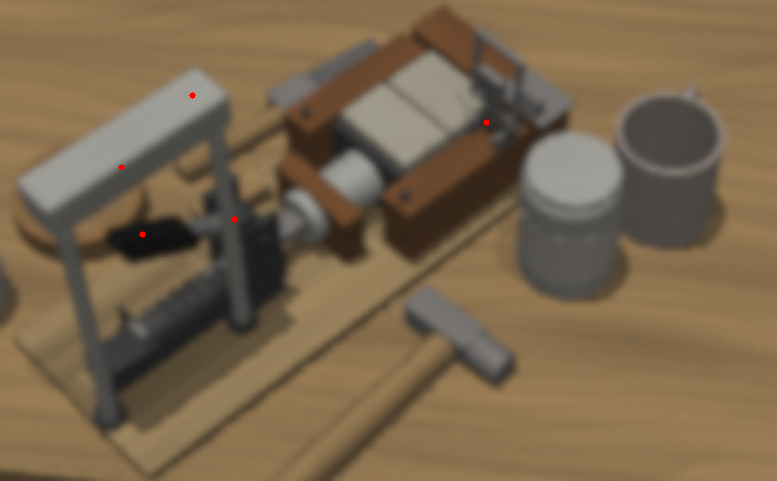

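The crops show clean base corners at (315,102), (441,202), (167,551) and (36,440) in t1. The claw and lever stand upright at about (103,390), and the keeper is at about (75,425). I'll refit from these corners.

Run:
```python
from h import *
c=lambda u,v:(u/2.3+230,v/2.3+100)
W=np.array([onz("top",*c(u,v),12)[:2] for u,v in [(315,102),(441,202),(167,551),(36,440)]]);P=np.array([(-225,-80),(-225,80),(205,80),(205,-80)])
mw,mp=W.mean(0),P.mean(0)
U,S,V=np.linalg.svd((P-mp).T@(W-mw));R=(U@V).T;t=mw-R@mp
print("yaw",np.degrees(np.arctan2(R[1,0],R[0,0])),"t",t);print(W-(P@R.T+t))
def fr(u,v,z): 
    w=onz("top",*c(u,v),z);return np.round(R.T@(w[:2]-t),1),np.round(w,0)
print("jar",fr(37,325,85));print("claw bar@158",fr(85,378,158),fr(120,405,158),fr(103,392,158));print("keeper",fr(76,422,84));print("lightbar corners",fr(310,192,252),fr(343,220,252),fr(420,57,252),fr(451,84,252))
print("mug", fr((304-230*1.4286)*1.61,(380-142.86)*1.61,90))
print("can(right)",fr(510,222,110));print("tape",fr(432,330,25))
print("gate -y end",fr(67,405,70),fr(38,435,70))
q=lambda u,v:(u/3.7+160,v/3.7+160)
def frs(u,v,z):
    w=onz("scene",*q(u,v),z);return np.round(R.T@(w[:2]-t),1)
print("scene lightbar top corners",frs(18,180,252),frs(195,68,252),frs(47,213,252),frs(229,103,252))
# pad: triangulate
def tri(a,b):
    A=[];B=[]
    for n,(u,v) in(("top",a),("scene",b)):
        o,d=ray(n,u,v);d/=np.linalg.norm(d);Q=np.eye(3)-np.outer(d,d);A.append(Q);B.append(Q@o)
    x=np.linalg.lstsq(np.vstack(A),np.hstack(B),rcond=None)[0];return np.round([*(R.T@(x[:2]-t)),x[2]],1)
print("clawbar ends",tri(c(80,375),q(478,33)),tri(c(107,381),q(520,68)))
print("proj clawbar expected scene",[(proj("scene",[*(R@[125,-55+d]+t),160])-160)*3.7 for d in(-24,24)],[(proj("top",[*(R@[125,-55+d]+t),160])-(230,100))*2.3 for d in(-24,24)])
```

```text
yaw 140.4072742168081 t [540.05649617 -79.68123332]
[[-4.47875131  0.52084221]
 [-1.79288146  5.12655542]
 [ 3.33639773 -1.76425006]
 [ 2.93523504 -3.88314756]]
jar (array([ 119.3, -139.9]), array([537., 104.,  85.]))
claw bar@158 (array([129.7, -74.5]), array([488.,  60., 158.])) (array([128.5, -38.5]), array([466.,  32., 158.])) (array([129.1, -55.9]), array([476.,  46., 158.]))
keeper (array([162.8, -59.1]), array([452.,  70.,  84.]))
lightbar corners (array([-84.6, -28.5]), array([ 623., -112.,  252.])) (array([-83.5,   4. ]), array([ 602., -136.,  252.])) (array([-221.9,  -28.2]), array([ 729., -199.,  252.])) (array([-220. ,    3.2]), array([ 707., -222.,  252.]))
mug (array([ 199.9, -159.1]), array([487., 170.,  90.]))
can(right) (array([-212.5,  124.9]), array([ 624., -311.,  110.]))
tape (array([-113.4,  143. ]), array([ 536., -262.,   25.]))
gate -y end (array([156.6, -75.1]), array([467.,  78.,  70.])) (array([193.1, -78.1]), array([441., 104.,  70.]))
scene lightbar top corners [-220.9   -2.3] [-86.4  -2.5] [-223.1  -35. ] [-89.5 -40.4]
clawbar ends [120.5 -67.9 187.3] [127.5 -67.5 147.3]
proj clawbar expected scene [array([513.48878995,  65.27850822]), array([466.18691397,  29.48349648])] [array([ 84.34157171, 369.95135046]), array([129.84785449, 407.53305318])]
```

```bash
cat >> h.py <<'E'
yaw=np.radians(140.4);Rf=np.array([[np.cos(yaw),-np.sin(yaw)],[np.sin(yaw),np.cos(yaw)]]);tf=np.array([538.8,-78.7])
def st():
    s=r.sense();p=s["tool_pos"];print("t",round(s["time"],2),"frame",np.round([*(Rf.T@(p[:2]-tf)),p[2]],1),"rpy",np.round(s["tcp_rot"],1),"F",np.round(s["ft_force"],1),"gap",round(s["finger_gap"],1),"j",np.round(s["joint_pos"],0))
    return s
E
python3 -m handwheel '[[0,0,-0.005,7.84],[0,0,-0.005,7.84],[0,0,-0.005,7.84],[0,0,-0.005,7.84],[0,0,-0.005,7.84],[0,0,-0.005,7.84],[0,0,0,7.84]]' 0
python3 -c "from h import *;st()"
```

```text
time: 0.9
tool_pos: [158.3, -579.0, 223.6]
tcp_rot: [180.0, -0.0, -39.9]
ft_force: [-0.5, 0.3, 0.1]
finger_gap: -0.1
grip_force: 0.0
t 0.9 frame [-25.7 628.1 223.6] rpy [180.   -0.  -39.9] F [-0.5  0.3  0.1] gap -0.1 j [-80.   7.  83.  -0.  90.  50.]
```

```bash
python3 -m handwheel '[[-0.008,-0.0455,0,0],[-0.008,-0.0455,0,0],[-0.008,-0.0455,0,0],[-0.008,-0.0455,0,0],[-0.008,-0.0455,0,0],[-0.008,-0.0455,0,0],[-0.008,-0.0455,0,0],[-0.008,-0.0455,0,0],[-0.008,-0.0455,0,0],[-0.008,-0.0455,0,0]]'
python3 -m handwheel '[[-0.008,-0.0455,0,0],[-0.008,-0.0455,0,0],[-0.008,-0.0455,0,0],[-0.008,-0.0455,0,0],[-0.008,-0.0455,0,0],[0,0,0,0]]'
python3 - <<'E'
from h import *
s=st();im=r.snapshot("wrist");cv2.imwrite("pics/w1.png",im[:,:,::-1])
# where would claw bar/keeper/pin be
from scipy.spatial.transform import Rotation as Ro
c=r.camera_params("wrist");M=c["mount"];T=Ro.from_euler("xyz",s["tcp_rot"],degrees=True).as_matrix()
for n,f in {"barL":(129,-79,160),"barR":(129,-31,160),"keeper":(163,-55,84),"pin":(125,-55,80)}.items():
    w=np.array([*(Rf@f[:2]+tf),f[2]]);tl=T.T@(w-s["tool_pos"]);q=M[:3,:3].T@(tl-M[:3,3]);print(n,np.round([c["fx"]*q[0]/q[2]+c["cx"],c["fy"]*q[1]/q[2]+c["cy"]]))
E
```

```text
time: 1.9
tool_pos: [387.1, -175.4, 223.0]
tcp_rot: [-180.0, -0.0, -39.6]
ft_force: [0.9, -0.6, -0.1]
finger_gap: 0.0
grip_force: 0.0
time: 2.5
tool_pos: [501.9, 28.4, 222.2]
tcp_rot: [-179.9, 0.1, -39.3]
ft_force: [-0.1, -0.8, 0.3]
finger_gap: 0.1
grip_force: 0.0
t 2.5 frame [ 96.7 -59.  222.2] rpy [-1.799e+02  1.000e-01 -3.930e+01] F [-0.1 -0.8  0.3] gap 0.1 j [ -3.  -8.  98.   0.  90. 127.]
barL [255. 243.]
barR [308. 243.]
keeper [281. 244.]
pin [281. 213.]
```

View pics/w1.png

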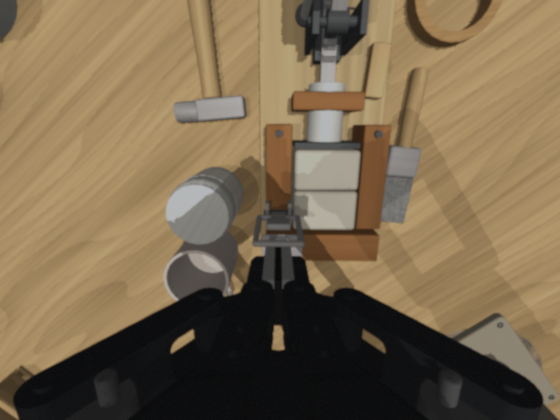

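The wrist view shows the claw's bar at (254–303, 242), within a few pixels of the prediction. I'll go down behind it and tip it.

```bash
python3 -m handwheel '[[0,0.003,0.035,0],[0,0,0.035,0],[0,0,0.005,0],[-0.01,0,0,0],[-0.01,0,0,0],[-0.01,0,0,0],[-0.009,0,0,0],[-0.008,0,0,0],[-0.008,0,0,0],[0,0,0,0]]'
python3 - <<'E'
from h import *
s=st()
a=r.snapshot("wrist")[150:420,140:420];b=r.snapshot("scene")[150:250,240:344]
f=lambda i:cv2.resize(i[:,:,::-1],(400,390),interpolation=cv2.INTER_CUBIC)
cv2.imwrite("pics/w2.png",np.hstack([f(a),f(b)]))
E
```

```text
time: 3.55
tool_pos: [455.8, 57.1, 148.1]
tcp_rot: [-180.0, -0.0, -39.5]
ft_force: [0.0, 0.1, 0.4]
finger_gap: 0.2
grip_force: 0.0
t 3.55 frame [150.5 -51.8 148.1] rpy [-180.    -0.   -39.5] F [0.  0.1 0.4] gap 0.2 j [  1. -13. 110.   0.  83. 130.]
```

View pics/w2.png

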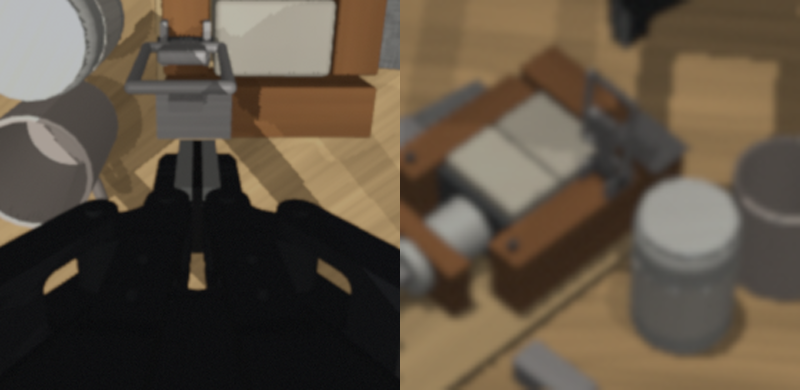

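The picture shows the claw still standing, with its bar at crop (182,88), on the -x side of the fingers. I'll check its height and lean with two views.

Run:
```python
from h import *
from scipy.spatial.transform import Rotation as Ro
s=st()
print("TCP in scene px",proj("scene",s["tool_pos"]), "crop",(proj("scene",s["tool_pos"])-(240,150))*3.85)
c=r.camera_params("wrist");M=c["mount"];T=Ro.from_euler("xyz",s["tcp_rot"],degrees=True).as_matrix()
def wray(u,v,s=s):
    d=T@(M[:3,:3]@np.array([(u-c["cx"])/c["fx"],(v-c["cy"])/c["fy"],1]));return s["tool_pos"]+T@M[:3,3],d
def tri(L):
    A=[];B=[]
    for o,d in L:
        d=d/np.linalg.norm(d);Q=np.eye(3)-np.outer(d,d);A.append(Q);B.append(Q@o)
    x=np.linalg.lstsq(np.vstack(A),np.hstack(B),rcond=None)[0];return np.round([*(Rf.T@(x[:2]-tf)),x[2]],1)
w=lambda u,v:wray(140+u*.7,150+v*.692)
sc=lambda u,v:ray("scene",240+(u-400)*.26,150+v/3.9)
print(tri([w(128,88),sc(634,108)]),tri([w(234,88),sc(590,75)]))
for z in(85,100,120,140,160):
    o,d=w(182,88);p=o+d*(z-o[2])/d[2];print(z,np.round(Rf.T@(p[:2]-tf),0))
a=r.snapshot("wrist")[170:290,200:340]
cv2.imwrite("pics/w3.png",cv2.resize(a[:,:,::-1],(700,600),interpolation=cv2.INTER_CUBIC))
```

```text
t 3.65 frame [149.6 -51.7 148. ] rpy [-180.    -0.   -39.6] F [ 0.1 -0.8  0.1] gap 0.1 j [  1. -13. 110.  -0.  83. 130.]
TCP in scene px [298.42562877 170.34994358] crop [224.93867075  78.34728278]
[129.3 -81.2 157.5] [131.5 -35.1 152.4]
85 [151. -61.]
100 [147. -60.]
120 [141. -59.]
140 [135. -59.]
160 [129. -58.]
```

View pics/w3.png

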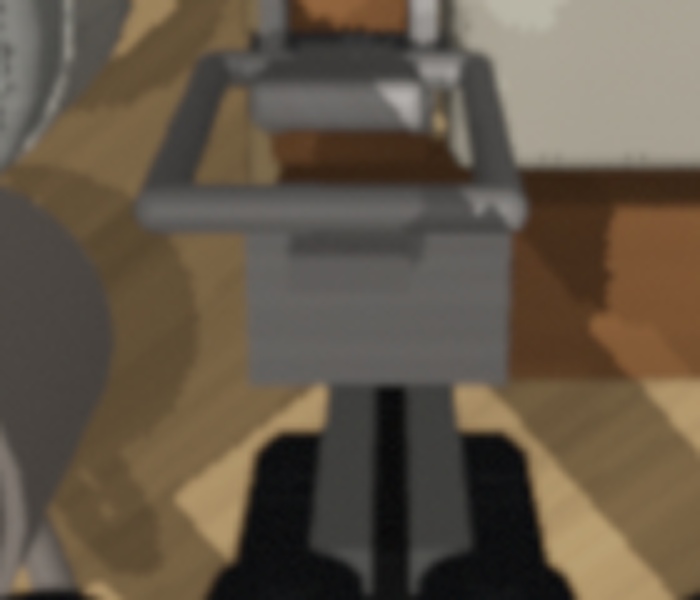

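The bar at (140–525, 205) in this crop is undisturbed. The fingertips end lower in the image, at v≈247, than the stated TCP, at v≈235, so the real tips may be shorter than the reported TCP. I'll check this with a scene difference while backing off.

```bash
python3 -c "
from h import *
np.save('a.npy',r.snapshot('scene'));st()"
python3 -m handwheel '[[0,0,-0.04,0],[0,0,-0.02,0],[0.03,0,0,0],[0.035,0,0,0],[0,0,0,0]]'
python3 - <<'E'
from h import *
s=st();b=r.snapshot("scene");np.save("b.npy",b);a=np.load("a.npy")
d=np.abs(a.astype(int)-b).sum(2)>60
for h in(0,20,40,60,80): print(h,"after",proj("scene",s["tool_pos"]+[0,0,h]).round(),"before",proj("scene",s["tool_pos"]+Rf.tolist()[0][0]*0+np.array([*(Rf@[65,0]),-60+h])).round())
for v in range(110,190,3):
    row=np.where(d[v,230:350])[0]+230
    print(v,row.min() if len(row) else None,row.max() if len(row) else None, len(row), "".join("B" if b[v,u].sum()<170 else "." for u in range(255,320)), "".join("A" if a[v,u].sum()<170 else "." for u in range(270,320)))
E
```

```text
t 3.75 frame [149.3 -51.6 147.9] rpy [-180.    -0.   -39.6] F [0.7 0.  0.7] gap 0.2 j [  1. -13. 110.  -0.  83. 130.]
time: 4.25
tool_pos: [508.6, 12.4, 207.4]
tcp_rot: [180.0, -0.0, -39.7]
ft_force: [-1.3, -0.2, 0.0]
finger_gap: -0.7
grip_force: 0.0
t 4.25 frame [ 81.3 -50.9 207.4] rpy [180.   -0.  -39.7] F [-1.3 -0.2  0. ] gap -0.7 j [ -4.  -7.  98.  -0.  89. 125.]
0 after [280. 167.] before [297. 171.]
20 after [280. 161.] before [298. 166.]
40 after [280. 156.] before [298. 160.]
60 after [280. 150.] before [298. 155.]
80 after [280. 144.] before [298. 149.]
110 263 316 29 .........BBBBBBBBBBBBBBBBBBBBBBBBBBBBBBBBBBBBBBBBBBBBBB.......... ........AAAAAAAAAAAAAAAAAAAAAAAAAAAAAAAAAAAAAAAA..
113 263 316 38 .........BBBBBBBBBBBBBBBBBBBBBBBBBBBBBBBBBBBBBBB................. ...............AAAAAAAAAAAAAAAAAAAAAAAAAAAAAAAA...
116 260 316 49 ........BBBBBBBBBBBBBBBBBBBBBBBBBBBBBBBBB........................ ................AAAAAAAAAAAAAAAAAAAAAAAAAAAAAAA...
119 259 316 50 .....BBBBBBBBBBBBBBBBBBBBBBBBBBBBBBBBBB.......................... ................AAAAAAAAAAAAAAAAAAAAAAAAAAAAAAA...
122
[... 2332 characters left out ...]
........................................
176 293 346 29 .................................BBBBBBBBB....................... ...........................A......................
179 276 346 27 ...............................BB................................ ........................AAAAAAA...................
182 276 345 31 ..................................BBB............................ ...................AAAA...........................
185 284 343 31 ...................................BBBBB......................... ......................AAAA........................
188 282 313 17 .....................................BBBBBB...................... ......................AAAAAAAAA...................
```

```bash
python3 -m handwheel '[[0,-0.004,0.03,0],[0,0,0.03,0],[0,0,0.03,0],[0,0,0.02,0],[0,0,0,0]]'; python3 -m handwheel '[[0,0,0.005,0],[0,0,0.005,0],[0,0,0.002,0]]'; python3 -c "
from h import *
st();cv2.imwrite('pics/s2.png',cv2.resize(r.snapshot('scene')[120:240,220:360][:,:,::-1],(700,600),interpolation=cv2.INTER_CUBIC))"
```

```text
time: 4.8
tool_pos: [505.7, 18.6, 94.2]
tcp_rot: [179.8, 0.3, -39.6]
ft_force: [-0.6, 1.0, -1.4]
finger_gap: 0.2
grip_force: 0.0
time: 5.1
tool_pos: [509.7, 18.1, 86.7]
tcp_rot: [-179.9, -0.1, -39.6]
ft_force: [-0.3, -0.3, 0.5]
finger_gap: -0.2
grip_force: 0.0
t 5.1 frame [ 84.1 -56.   86.7] rpy [-1.799e+02 -1.000e-01 -3.960e+01] F [-0.3 -0.3  0.5] gap -0.2 j [ -4.  -2. 107.   0.  76. 126.]
```

View pics/s2.png

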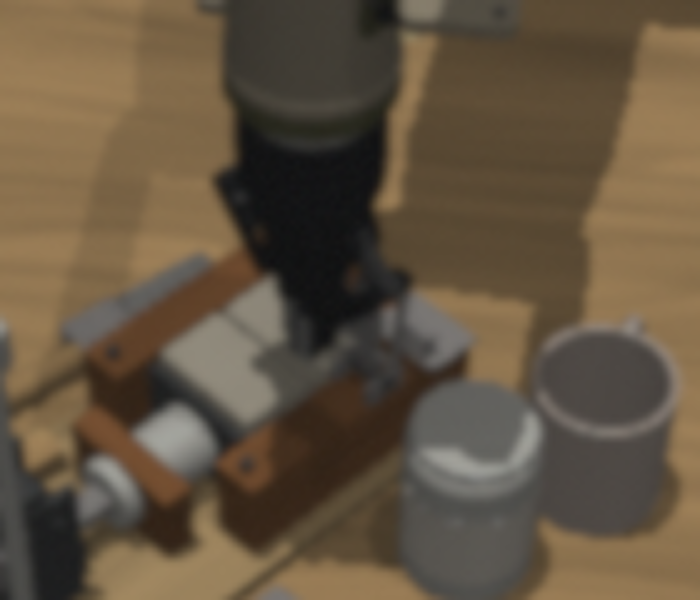

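The scene view shows the fingertip at crop (318,352), about 10 px above the projected TCP. The claw is still upright at (400,290). I'll probe down onto the cheek to settle it.

```bash
P="python3 -m handwheel"; for i in 1; do $P '[[0,0,0.005,0],[0,0,0.005,0]]' | grep -E "pos|ft_"; $P '[[0,0,0.003,0],[0,0,0.003,0],[0,0,0,0]]'| grep -E "pos|ft_"; done; python3 -c "
from h import *
st()"
```

```text
tool_pos: [509.5, 18.0, 76.1]
ft_force: [0.2, 0.5, 0.0]
tool_pos: [508.6, 18.0, 69.3]
ft_force: [0.0, -0.8, 0.0]
t 5.65 frame [ 84.9 -55.3  69.3] rpy [180.    0.  -39.6] F [ 0.  -0.8  0. ] gap 0.4 j [ -4.  -1. 107.  -0.  74. 126.]
```

```bash
P="python3 -m handwheel"; $P '[[0,0,0.004,0],[0,0,0,0]]' | grep -E "pos|ft_"; $P '[[0,0,0.004,0],[0,0,0,0]]'| grep -E "pos|ft_"
```

```text
tool_pos: [508.8, 18.1, 65.4]
ft_force: [-0.2, -0.1, -0.4]
tool_pos: [508.7, 18.1, 61.3]
ft_force: [1.1, 0.7, -0.3]
```

```bash
P="python3 -m handwheel"; $P '[[0,0,0.004,0],[0,0,0,0]]' | grep -E "pos|ft_"; $P '[[0,0,0.004,0],[0,0,0,0]]'| grep -E "pos|ft_"
```

```text
tool_pos: [508.7, 18.0, 57.3]
ft_force: [0.8, -0.4, -0.2]
tool_pos: [508.6, 18.1, 53.3]
ft_force: [0.4, 0.1, -0.2]
```

```bash
P="python3 -m handwheel"; $P '[[0,0,0.004,0],[0,0,0,0]]' | grep -E "pos|ft_"; python3 -c "
from h import *
st()
i=r.snapshot('wrist')[190:330,190:370];np.save('w.npy',i);cv2.imwrite('pics/w4.png',cv2.resize(i[:,:,::-1],(760,590),interpolation=cv2.INTER_CUBIC))"
```

```text
tool_pos: [508.7, 18.1, 49.3]
ft_force: [-0.0, 0.6, 0.4]
t 6.65 frame [ 84.9 -55.4  49.3] rpy [180.    0.  -39.6] F [-0.   0.6  0.4] gap 0.2 j [ -4.   0. 108.   0.  71. 126.]
```

View pics/w4.png

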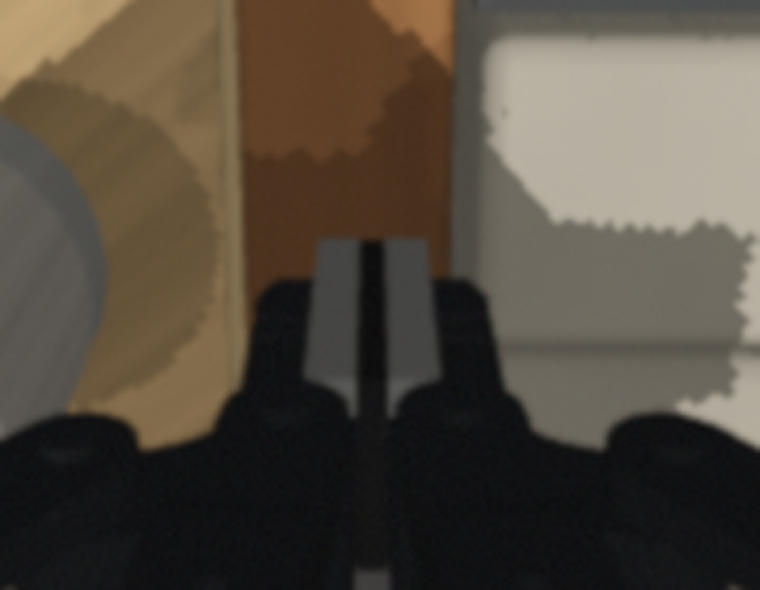

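The fingers stand over the cheek at crop (370,240) with no contact, so the real fingertips sit well behind the reported TCP. I'll keep probing.

```bash
P="python3 -m handwheel"; $P '[[0,0,0.004,0],[0,0,0,0]]' | grep -E "pos|ft_";$P '[[0,0,0.004,0],[0,0,0,0]]' | grep -E "pos|ft_"
```

```text
tool_pos: [508.7, 18.0, 45.3]
ft_force: [0.5, 0.4, -0.5]
tool_pos: [508.7, 18.1, 41.3]
ft_force: [0.7, -0.4, 0.2]
```

```bash
P="python3 -m handwheel"; $P '[[0,0,0.003,0],[0,0,0,0]]' | grep -E "pos|ft_"
```

```text
tool_pos: [508.8, 18.1, 38.5]
ft_force: [0.2, 0.2, -0.6]
```

```bash
P="python3 -m handwheel"; $P '[[0,0,0.003,0],[0,0,0,0]]' | grep -E "pos|ft_"
```

```text
tool_pos: [508.8, 18.0, 35.5]
ft_force: [-0.2, -0.4, -0.0]
```

```bash
P="python3 -m handwheel"; $P '[[0,0,0.003,0],[0,0,0,0]]' | grep -E "pos|ft_"
```

```text
tool_pos: [508.7, 18.0, 32.4]
ft_force: [1.0, -0.0, 0.9]
```

```bash
P="python3 -m handwheel"; $P '[[0,0,0.003,0],[0,0,0,0]]' | grep -E "pos|ft_"
```

```text
tool_pos: [509.3, 18.0, 31.6]
ft_force: [-8.1, 0.4, 18.0]
```

```bash
P="python3 -m handwheel"; $P '[[0,0,0.003,0],[0,0,0,0]]' | grep -E "pos|ft_"
```

```text
tool_pos: [509.5, 18.1, 31.5]
ft_force: [-24.0, 1.5, 45.7]
```

The reported TCP is about 38 mm beyond the real fingertips: contact with the 70 mm cheek came at TCP z = 32. Tip heights from here on are TCP z + 38. I'll retry the claw.

```bash
P="python3 -m handwheel"; $P '[[0,0,-0.04,0],[0,0,-0.041,0],[-0.01,0,0,0],[-0.01,0,0,0],[-0.008,0,0,0],[-0.007,0,0,0],[-0.007,0,0,0],[-0.007,0,0,0]]' | grep -E "pos|ft_"; $P '[[-0.007,0,0,0],[-0.007,0,0,0],[-0.005,0,0,0],[0,0,0,0],[0,0,0,0]]'
python3 - <<'E'
from h import *
st();b=r.snapshot("scene");w=r.snapshot("wrist")
np.save("w5.npy",w);f=lambda i:cv2.resize(i[:,:,::-1],(400,390),interpolation=cv2.INTER_CUBIC)
cv2.imwrite("pics/w5.png",np.hstack([f(w[150:300,180:370]),f(b[150:250,240:344])]))
E
```

```text
tool_pos: [470.3, 49.6, 107.1]
ft_force: [0.6, -0.4, 0.4]
time: 9.4
tool_pos: [456.8, 61.4, 108.0]
tcp_rot: [-180.0, -0.0, -39.6]
ft_force: [0.6, 0.1, -0.4]
finger_gap: -0.1
grip_force: 0.0
t 9.4 frame [152.5 -55.7 108. ] rpy [-180.    -0.   -39.6] F [ 0.6  0.1 -0.4] gap -0.1 j [  1. -11. 113.  -0.  79. 131.]
```

View pics/w5.png

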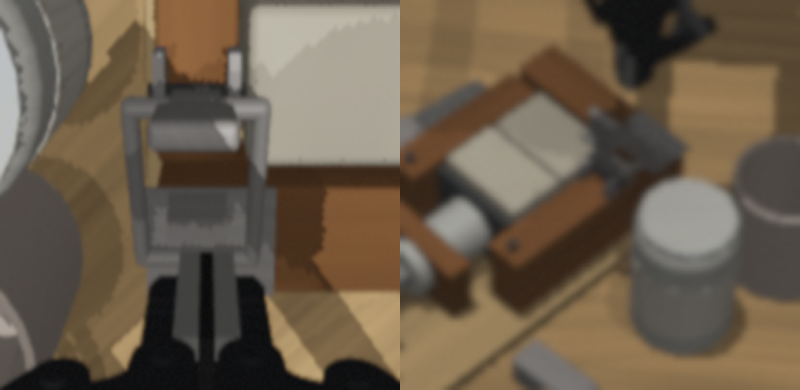

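The wrist view shows the claw fallen over the gate: its bar is at crop (195,257), beyond the keeper at (200,210), and the lever still stands at (195,130). All 10 picture views are used, so I'm working by numbers from here. I'll push the lever over along its arc.

```bash
P="python3 -m handwheel"; $P '[[0,0,0.01,0],[0,0,0.011,0],[0.007,0,0,0],[0.0075,0,0,0],[0.008,0,0.0005,0],[0.0075,0,0.001,0],[0.007,0,0.003,0],[0.007,0,0.004,0],[0,0,0,0]]' | grep -E "pos|ft_"; python3 -c "
from h import *
st()"
```

```text
tool_pos: [491.1, 32.6, 77.9]
ft_force: [-1.3, 0.6, 0.3]
t 10.4 frame [107.7 -55.4  77.9] rpy [180.   -0.  -39.6] F [-1.3  0.6  0.3] gap 0.3 j [ -2.  -4. 110.  -0.  75. 127.]
```

```bash
P="python3 -m handwheel"; $P '[[0.0055,0,0.005,0],[0.0055,0,0.006,0],[0.004,0,0.007,0]]' | grep -E "pos|ft_";  $P '[[0.004,0,0.0075,0],[0.003,0,0.005,0],[0.002,0,0.004,0]]' | grep -E "pos|ft_"; $P '[[0.001,0,0.003,0],[0.001,0,0.001,0],[0,0,0,0]]' | grep -E "pos|ft_"; python3 -c "
from h import *
st()"
```

```text
tool_pos: [502.7, 23.5, 60.2]
ft_force: [-1.0, -0.3, 2.6]
tool_pos: [508.9, 17.8, 42.9]
ft_force: [-0.0, 0.3, 0.9]
tool_pos: [510.7, 17.0, 40.6]
ft_force: [-3.8, 1.2, 7.1]
t 11.3 frame [ 82.6 -55.8  40.6] rpy [-180.     0.   -39.6] F [-3.8  1.2  7.1] gap -0.0 j [ -4.   1. 108.   0.  70. 126.]
```

```bash
P="python3 -m handwheel"; $P '[[0,0,0.002,0],[0,0,0,0]]' | grep -E "pos|ft_";  $P '[[0,0,-0.04,0],[0,0,-0.05,0],[0,0,-0.05,0],[0,0,0,0]]' | grep -E "pos|ft_"
python3 - <<'E'
from h import *
from scipy.spatial.transform import Rotation as Ro
s=st();t=r.snapshot("top");w=r.snapshot("wrist");np.save("w6.npy",w)
c=r.camera_params("wrist");M=c["mount"];T=Ro.from_euler("xyz",s["tcp_rot"],degrees=True).as_matrix()
def wp(f):
    X=np.array([*(Rf@f[:2]+tf),f[2]]);q=M[:3,:3].T@(T.T@(X-s["tool_pos"])-M[:3,3]);return int(round(c["fx"]*q[0]/q[2]+c["cx"])),int(round(c["fy"]*q[1]/q[2]+c["cy"]))
for x in range(40,200,6):
    print(x,[(wp((x,y,80))[1],w[wp((x,y,80))[1],wp((x,y,80))[0]].tolist()) for y in(-79,-67,-57,-47,-35)])
E
```

```text
tool_pos: [511.0, 17.0, 40.1]
ft_force: [-11.0, 1.9, 20.1]
tool_pos: [515.6, 16.5, 186.9]
ft_force: [1.1, -0.2, 0.5]
t 11.9 frame [ 78.5 -58.6 186.9] rpy [-179.5   -0.7  -39.6] F [ 1.1 -0.2  0.5] gap 0.2 j [ -4.  -6. 100.  -0.  86. 126.]
40 [(160, [164, 143, 104]), (160, [137, 95, 57]), (160, [138, 96, 58]), (160, [143, 99, 61]), (160, [30, 30, 30])]
46 [(166, [113, 96, 68]), (166, [137, 95, 57]), (166, [138, 95, 58]), (166, [141, 98, 60]), (166, [82, 83, 83])]
52 [(172, [112, 94, 67]), (172, [136, 95, 56]), (172, [138, 96, 58]), (172, [138, 95, 58]), (172, [147, 142, 128])]
58 [(178, [109, 92, 65]), (178, [88, 59, 35]), (178, [137, 95, 58]), (178, [134, 92, 57]), (178, [181, 182, 167])]
64 [(184, [109, 93, 65]), (184, [82, 57, 37]), (184, [113, 78, 51]), (184, [116, 79, 47]), (184, [169, 163, 149])]
70 [(190, [111, 93, 66]), (190, [107, 105, 103]), (190, [87, 86, 84]), (190, [112, 80, 54]), (190, [168, 162, 148])]
76 [(196, [112, 94, 66]), (196, [109, 106, 104]), (196, [83, 82, 80]), (196, [104, 74, 50]), (196, [167, 162, 147])]
82 [(201, [111, 93, 66]), (201, [106, 104, 101]), (201
[... 1488 characters left out ...]
270, [60, 61, 59]), (270, [16, 17, 17])]
166 [(275, [15, 16, 16]), (275, [62, 61, 59]), (275, [15, 15, 15]), (275, [62, 61, 60]), (275, [13, 13, 14])]
172 [(279, [14, 15, 16]), (279, [66, 66, 64]), (280, [17, 16, 15]), (280, [59, 60, 58]), (280, [13, 14, 16])]
178 [(284, [16, 17, 17]), (284, [45, 46, 45]), (284, [18, 19, 19]), (284, [16, 16, 18]), (284, [11, 12, 14])]
184 [(289, [15, 16, 17]), (289, [13, 14, 14]), (289, [19, 19, 18]), (289, [14, 15, 17]), (289, [16, 18, 18])]
190 [(294, [10, 11, 11]), (294, [12, 12, 12]), (294, [18, 17, 18]), (294, [12, 13, 16]), (294, [13, 13, 15])]
196 [(298, [15, 15, 16]), (298, [15, 14, 16]), (298, [17, 16, 17]), (298, [14, 15, 15]), (299, [13, 13, 14])]
```

```bash
P="python3 -m handwheel"; $P '[[-0.035,0,0.03,0],[-0.035,0,0.04,0],[-0.001,0,0,0],[0,0,0,0],[0,0,0,0]]' | grep -E "pos|ft_"
python3 - <<'E'
from h import *
s=st();w=r.snapshot("wrist");np.save("w7.npy",w);a=np.load("w5.npy")
for u in(250,262,273,284,330,340,350):
    print(u,"old"," ".join(str(int(a[v,u].sum()//3)) for v in range(190,262,2)));print(u,"new"," ".join(str(int(w[v,u].sum()//3)) for v in range(190,262,2)))
E
```

```text
tool_pos: [458.6, 60.5, 110.9]
ft_force: [0.9, 0.1, 0.7]
t 12.5 frame [150.5 -56.1 110.9] rpy [-1.80e+02 -1.00e-01 -3.96e+01] F [0.9 0.1 0.7] gap 0.1 j [  1. -11. 112.  -0.  79. 131.]
250 old 99 105 89 85 86 85 84 84 86 91 92 95 94 94 94 96 78 77 75 75 72 72 74 71 70 71 71 71 74 91 99 93 100 100 97 81
250 new 64 66 76 79 78 79 76 75 74 74 74 73 72 72 69 68 68 68 68 69 77 79 89 102 92 96 98 96 97 97 99 98 96 96 96 81
262 old 60 61 64 80 103 114 109 104 92 61 49 41 38 38 40 40 63 68 65 68 67 66 71 88 96 96 96 92 82 100 100 93 98 51 15 19
262 new 48 44 59 64 58 48 50 49 48 49 49 46 37 38 49 68 65 65 66 65 67 74 82 93 94 98 98 97 96 96 97 98 94 48 17 16
273 old 60 60 62 78 100 110 109 105 94 62 48 41 39 39 40 41 62 68 66 68 67 67 71 86 95 96 96 88 71 63 62 62 62 62 61 60
273 new 48 58 104 109 90 49 48 49 48 48 49 45 38 39 48 67 64 65 66 64 66 74 84 93 94 97 97 96 86 61 61 61 61 61 60 59
284 old 61 62 64 104 152 152 110 103 93 60 46 40 38 40 39 42 63 67 66 66 67 66 71 83 95 95 94 79 70 65 65 64 65 64 64 64
284 new 80 83 110 93 74 45 45 44 45 46 45 43 39 39 48 67 63 65 66 65 66 73 77 89 94 97 96 96 85 63 62 63 62 62 63 63
330 old 163 163 162 163 162 162 162 162 161 161 157 128 55 40 40 41 48 51 51 49 49 48 49 49 49 48 49 47 54 78 82 58 47 52 58 60
330 new 161 160 160 160 159 159 159 159 159 159 158 147 99 43 42 50 49 48 49 48 47 47 49 48 49 48 51 49 75 84 81 68 47 47 62 84
340 old 163 162 163 162 162 161 162 161 162 161 156 126 53 41 44 46 71 89 90 90 88 88 87 88 89 87 88 86 87 87 86 85 83 84 82 82
340 new 161 160 159 160 160 159 159 159 159 159 157 146 98 43 52 82 89 88 87 87 86 86 87 86 85 85 85 85 85 84 82 81 80 80 94 131
350 old 163 163 163 163 162 161 162 161 161 161 156 125 53 42 43 45 70 89 90 90 89 87 87 89 89 88 87 87 87 87 86 84 84 82 83 84
350 new 160 160 160 160 159 159 159 159 159 159 158 146 100 44 51 82 89 88 87 86 86 87 88 87 88 86 86 85 85 83 82 82 82 81 98 140
```

The gate gap shrank from about 9 px to 4.5 px, roughly 3 mm, and the lever stays flat when released, so the latch is closed. Next is the feed lever. The rows allow no tilt command, so I'll test whether the arm tilts the tool when pushed past its reach along the azimuth of -y (50°).

```bash
P="python3 -m handwheel"; $P '[[0,0,-0.05,0],[0,0,-0.05,0],[-0.012,-0.02,-0.04,0],[-0.015,-0.025,-0.04,0],[-0.023,-0.04,-0.01,0],[-0.025,-0.043,0,0],[-0.025,-0.043,0,0],[-0.025,-0.043,0,0],[-0.025,-0.043,0,0],[-0.025,-0.043,0,0]]' | grep -E "pos|rot|ft_"; $P '[[-0.025,-0.043,0,0],[-0.025,-0.043,0,0],[-0.025,-0.043,0,0],[-0.025,-0.043,0,0],[-0.025,-0.043,0,0],[-0.025,-0.043,0,0]]' | grep -E "pos|rot|ft_";  $P '[[0,-0.04,0,0],[0,-0.04,0,0],[0,-0.04,0,0]]' | grep -E "pos|rot|ft_"; python3 -c "
from h import *
s=st();print(s['joint_pos'].round(1))"
```

```text
tool_pos: [534.7, 357.3, 301.9]
tcp_rot: [-178.6, 1.9, -34.1]
ft_force: [0.8, -0.8, 0.8]
tool_pos: [579.7, 567.5, 307.9]
tcp_rot: [-176.2, 3.7, -22.2]
ft_force: [1.0, 1.0, 0.1]
tool_pos: [606.9, 621.9, 295.7]
tcp_rot: [-174.8, 2.8, -19.7]
ft_force: [-6.0, -4.9, 21.3]
t 14.45 frame [ 394.1 -583.2  295.7] rpy [-174.8    2.8  -19.7] F [-6.  -4.9 21.3] gap 0.2 j [ 40.  61.   1.   6. 114. 152.]
[ 40.   61.3   1.2   5.6 114.3 152.2]
```

The tool tilted only about 6° before joint limits, so I won't push that further. Instead I'll press with one open finger from the +y side. The finger spans about 42–57 mm off the centre line, so the body stays clear of the bar. I'll work out the transit next.

```bash
cat >> h.py <<'E'
from scipy.spatial.transform import Rotation as Ro
def go(f):
    s=st();T=Ro.from_euler("xyz",s["tcp_rot"],degrees=True).as_matrix();X=np.array([*(Rf@f[:2]+tf),f[2]])
    print("tool z in frame",np.round([*(Rf.T@T[:2,2]),T[2,2]],3),"tool y in frame",np.round([*(Rf.T@T[:2,1]),T[2,1]],3));d=T.T@(X-s["tool_pos"])/1000;print("shift",d.round(4),"n",np.linalg.norm(d)/.048)
E
python3 -c "
from h import *
go((-135,105,290))"
```

```text
t 14.45 frame [ 394.1 -583.2  295.7] rpy [-174.8    2.8  -19.7] F [-6.  -4.9 21.3] gap 0.2 j [ 40.  61.   1.   6. 114. 152.]
tool z in frame [ 0.077 -0.069 -0.995] tool y in frame [-0.335  0.938 -0.091]
shift [ 0.2631  0.8231 -0.0828] n 18.085784752375027
```

```bash
P="python3 -m handwheel"; $P '[[0.014,0.0433,-0.0044,0],[0.014,0.0433,-0.0044,0],[0.014,0.0433,-0.0044,0],[0.014,0.0433,-0.0044,0],[0.014,0.0433,-0.0044,0],[0.014,0.0433,-0.0044,0],[0.014,0.0433,-0.0044,0]]' 0.0854 | grep -E "time|pos|rot"; python3 -c "
from h import *
go((-135,105,290))"
```

```text
time: 15.15
tool_pos: [603.5, 342.2, 301.1]
tcp_rot: [-174.4, 2.6, -19.7]
t 15.15 frame [ 218.5 -365.6  301.1] rpy [-174.4    2.6  -19.7] F [-0.2 -0.2 -0.2] gap 85.6 j [ 22.  19.  61.   6.  98. 133.]
tool z in frame [ 0.075 -0.076 -0.994] tool y in frame [-0.335  0.937 -0.097]
shift [ 0.1721  0.5605 -0.0515] n 12.262982747627362
```

```bash
P="python3 -m handwheel"; $P '[[0.0143,0.0467,-0.0043,0],[0.0143,0.0467,-0.0043,0],[0.0143,0.0467,-0.0043,0],[0.0143,0.0467,-0.0043,0],[0.0143,0.0467,-0.0043,0],[0.0143,0.0467,-0.0043,0],[0.0143,0.0467,-0.0043,0],[0.0143,0.0467,-0.0043,0],[0.0143,0.0467,-0.0043,0],[0.0143,0.0467,-0.0043,0]]' | grep -E "time|pos|rot";$P '[[0.0143,0.0467,-0.0043,0],[0.0143,0.0467,-0.0043,0],[0,0,0,6.7],[0,0,0,6.7],[0,0,0,6.7],[0,0,0,0]]' | grep -E "time|pos|rot"; python3 -c "
from h import *
go((-138,100,150))"
```

```text
time: 16.15
tool_pos: [580.1, -148.7, 292.7]
tcp_rot: [-174.5, 2.5, -19.7]
time: 16.75
tool_pos: [575.4, -245.0, 290.5]
tcp_rot: [-175.8, 4.3, -39.9]
t 16.75 frame [-134.2  104.8  290.5] rpy [-175.8    4.3  -39.9] F [ 0.3 -0.2 -0.8] gap 85.3 j [-31.  14.  68.   5. 101. 100.]
tool z in frame [ 0.074 -0.074 -0.995] tool y in frame [ 0.01   0.997 -0.073]
shift [0.0143 0.0055 0.1398] n 2.9289537051960894
```

```bash
P="python3 -m handwheel"; $P '[[0.004,0,0.04,0],[0.005,0.002,0.045,0],[0.005,0.002,0.045,0],[0.005,0.002,0.045,0],[0.002,0.001,0.028,0],[0,0,0,0],[0,0,0,0]]' | grep -E "ft_"; python3 -c "
from h import *
go((-134,59,88))"
```

```text
ft_force: [0.9, -0.3, 0.9]
t 17.45 frame [-138.5   96.2   86.2] rpy [-175.8    4.4  -39.6] F [ 0.9 -0.3  0.9] gap 85.4 j [-30.  20.  83.   5.  81.  99.]
tool z in frame [ 0.077 -0.073 -0.994] tool y in frame [ 0.005  0.997 -0.073]
shift [-0.0046 -0.0372  0.0013] n 0.7811810588627653
```

```bash
P="python3 -m handwheel"; $P '[[-0.002,-0.01,0,0],[-0.002,-0.01,0,0],[0,-0.008,0,0],[0,0,0,0]]' | grep -E "ft_";$P '[[0,-0.005,0,0],[0,-0.004,0,0],[0,0,0,0]]' | grep -E "ft_"
python3 - <<'E'
from h import *
go((-134,59,88));np.save("w8.npy",r.snapshot("wrist"));a=np.load("w8.npy").sum(2)//3
s=r.sense()
c=r.camera_params("wrist");M=c["mount"];T=Ro.from_euler("xyz",s["tcp_rot"],degrees=True).as_matrix()
def wp(f):
    X=np.array([*(Rf@f[:2]+tf),f[2]]);q=M[:3,:3].T@(T.T@(X-s["tool_pos"])-M[:3,3]);return (c["fx"]*q[0]/q[2]+c["cx"]).round(),(c["fy"]*q[1]/q[2]+c["cy"]).round()
print("pad corners",[wp(p) for p in((-115,-16,116),(-115,16,116),(-172,16,149),(-172,-16,149))],"bar",wp((-226,5,222)),wp((-226,-30,222)))
for v in range(60,300,10): print(v," ".join("%3d"%x for x in a[v,60:300:7]))
E
```

```text
ft_force: [0.0, 0.1, 0.7]
ft_force: [-10.6, -11.8, 1.4]
t 18.15 frame [-134.2   62.7   87.8] rpy [-176.1    4.5  -39.8] F [-10.6 -11.8   1.4] gap 85.2 j [-27.  20.  82.   5.  82. 102.]
tool z in frame [ 0.078 -0.068 -0.995] tool y in frame [ 0.009  0.998 -0.068]
shift [-0.0002 -0.0037  0.    ] n 0.07803708536661942
pad corners [(np.float64(149.0), np.float64(280.0)), (np.float64(199.0), np.float64(282.0)), (np.float64(161.0), np.float64(217.0)), (np.float64(91.0), np.float64(216.0))] bar (np.float64(-206.0), np.float64(58.0)) (np.float64(-416.0), np.float64(62.0))
60  53  54  49  72 134 129 144 140 144 145 140 134 147 149 144 150 142 139 146 150 152 150 153 147 144 151 159 158 158 158 146 147 153 152 154
70  53  48  61 133 129 136 139 143 146 136 137 146 147 145 151 140 142 145 150 152 150 150 147 144 155 159 157 158 159 144 153 149 157 158 156
80  50  54 132 131 145 139 142 146 132 140 146 145 147 151 140 144 147 150 150 152 147 146 148 158 158 156 159 154 147 153 154 156 158 156 152
90 140 145 145 142 140 142 145 129 143 146 144 149 145 140 145 142 138 144 149 149 144 154 159 155 1
[... 2222 characters left out ...]
  70  79 132 152 152  17  13  13  14  15  14  13  14  11  82  43  77  78  71  39  26  36  64  84 106 129 161 162 158 158 127
260 148 140 156 135  97  55 124 156 155 157  23  16  15  16  15  14  47  67  12  29  98 101  79  38  26  31  85 143 145 149 153 163 158 158 129
270 146 153 155 147 117  67  82 151 148 146 149  79  19  14  17  59  67  10  12  10  73  73  69  39  32  29  67 139 146 150  71  66  71  85 122
280 153 142 144 157 139  99  57 125 153 149 147 137  83  18  65  68  11  12  11  33  38  54  66  37  30  28 149 149 163 154 141 152 155 125 123
290 144 155 158 148 147 120  72  79 141 144 136  84  18  66  68  12  11  13  12  37  92  72  71  32  29  31 151 147 162 155 145 154 157 142 123
```

The finger touches something on the -y side with 16 N. I'll back off 4 mm and press down to see whether it loads the pad.

```bash
P="python3 -m handwheel"; $P '[[0,0.004,0,0],[0,0,0,0]]' | grep -E "ft_|pos";$P '[[0,0,0.007,0],[0,0,0.007,0],[0,0,0,0]]' | grep -E "ft_|pos"; python3 -c "
from h import *
go((-134,59,88));np.save('w9.npy',r.snapshot('wrist'));a=np.load('w9.npy').sum(2)//3
for v in range(190,300,10): print(v,' '.join('%3d'%x for x in a[v,60:300:7]))"
```

```text
tool_pos: [601.5, -213.2, 87.8]
ft_force: [-0.4, 0.5, -0.3]
tool_pos: [600.6, -210.3, 72.0]
ft_force: [0.5, 1.0, -0.4]
t 18.7 frame [-131.5   62.    72. ] rpy [-175.8    4.6  -39.7] F [ 0.5  1.  -0.4] gap 85.3 j [-27.  21.  83.   5.  80. 102.]
tool z in frame [ 0.08  -0.073 -0.994] tool y in frame [ 0.007  0.997 -0.072]
shift [ 0.0012 -0.0042 -0.0159] n 0.3437841028331341
190  76 123 151 151 153 151 146 150 148 156 162 161 164 108 114 107 105  65 108 110  83  47  38  29  81  76  85  88  80  78  89  86  86  86  87
200  53  79 139 151 145 150 146 153 151 156 164 159 164 108 113 109 106  93  92 101  82  57  39  29  83  75  84  89  80  77  90  86  85  85  85
210  71  67 111 143 152 147 151 152 154 148 161 159 164 129 112 113 104 102  87  87  69  59  40  29  84  73  82  88  81  78  90 104 106 105  94
220 100  57  77  16  14  14  16  15  14  17  14  15  13 160 110 114 104 104 100  80  79  62  40  26  85  44  43  88  82  77  88 104 106 106  99
230 120  80  20  18  15  14  16  18  14  15  25  15  13  11 108 115 106  48  67  90  79  69  40  29  85  68  72  87  82  78  89 107 106 106  95
240 1
[... 158 characters left out ...]
  60  13  14  14  15  15  13  13  15  15  12  12  88  82  49  86  87  66  40  30  63  76  94 105  95  99 109 108 106 106 113
260 159 142 108  62  77 147  18  16  16  12  14  16  16  16  16  13  47  69  14  74  75  66  44  35  30  31 116 146 144 152 163 164 160 160 129
270 156 151 120  90  63 122 157 103  19  14  14  16  15  14  15  60  68  14  13  80  82  75  54  38  33  31 131 146 144 151 138 137 151 155 127
280 146 161 146 113  64  87 145 149 154  21  15  15  15  19  67  69  14  14  12  54  80  82  60  33  29  30 147 159 162 154 111  95  81  81 123
290 154 144 154 131  94  58 126 151 151 139  77  19  17  68  68  13  14  11  12  25  37  71  60  32  32  36 150 157 162 155 146 156 158 127 120
```

```bash
P="python3 -m handwheel"; $P '[[0,0.006,-0.002,0],[-0.009,0.003,0.001,0],[-0.009,0,-0.001,0],[0,0,0,0]]' | grep -E "ft_|pos";$P '[[0,-0.005,0,0],[0,-0.005,0,0],[0,-0.002,0,0],[0,0,0,0]]' | grep -E "ft_|pos"; python3 -c "
from h import *
go((-114,54,74))"
```

```text
tool_pos: [581.5, -206.6, 77.2]
ft_force: [-0.2, 0.1, -0.7]
tool_pos: [589.4, -198.9, 77.7]
ft_force: [-5.8, -5.0, 2.1]
t 19.55 frame [-115.6   60.4   77.7] rpy [-175.9    4.4  -39.7] F [-5.8 -5.   2.1] gap 85.4 j [-27.  18.  85.   5.  80. 102.]
tool z in frame [ 0.077 -0.071 -0.994] tool y in frame [ 0.007  0.997 -0.071]
shift [-0.0013 -0.0061  0.0042] n 0.156608742924448
```

```bash
P="python3 -m handwheel"; $P '[[0,0,0.005,0],[0,0,0.005,0],[0,0,0,0]]' | grep -E "ft_|pos"; $P '[[0,0,0.004,0],[0,0,0.004,0],[0,0,0,0]]' | grep -E "ft_|pos";python3 -c "
from h import *
go((-114,54,74));np.save('w10.npy',r.snapshot('wrist'));a=np.load('w10.npy').sum(2)//3
for v in range(200,330,8): print(v,' '.join('%3d'%x for x in a[v,80:240:4]))"
```

```text
tool_pos: [589.4, -196.6, 66.8]
ft_force: [-0.9, -1.1, -2.1]
tool_pos: [590.0, -195.8, 59.9]
ft_force: [-1.7, 1.1, 4.8]
t 20.15 frame [-114.1   57.6   59.9] rpy [-175.8    4.4  -39.7] F [-1.7  1.1  4.8] gap 85.3 j [-26.  19.  86.   5.  78. 102.]
tool z in frame [ 0.076 -0.074 -0.994] tool y in frame [ 0.007  0.997 -0.073]
shift [-0.0012 -0.0046 -0.0137] n 0.3023881329168836
200  26  33  34  34  33  33  33  34  33  34  34  33  29  23  20  15  13 101 118 122 123 117 112 114 111  64 105  98  99  89  87  79  57  44  42  32  31  92  88  82
208  19  30  27  30  30  30  29  30  31  31  30  26  26  25  22  18  18  14  91 120 122 120 113 114 112  80  90  91  80  75  75  82  63  43  43  30  31  92  80  66
216  18  16  26  30  31  27  30  29  29  30  30  31  30  27  26  24  21  16  14  71 123 122 115 103  49  45  90  96  90  86  86  83  66  44  44  31  31  89  90  85
224  16  18  18  16  18  17  17  19  22  30  29  26  18  25  16  19  16  15  14  15  42 123  62  57  80  91  65  93  90  82  76  72  67  43  44  34  31  83  91  85
232  45  21  19  17  17  16  18  16  17  18  19  25  22  17  18  16
[... 1364 characters left out ...]
  33  43  74  62  36  35  32  32  30  43 140
304 146 123  98  68  88  95  96  96  91  78  25  19  18  18  20  19  18  45  95  88  22  15  14  11  14  13  17  22  45  31  36  35  36  37  32  33  32  35  92  93
312  25 105  93  94  96  95  92  83  19  18  19  25  25  20  19  18  19  19  18  19  23  12  14  16  14  14  27  57  46  47  57  53  51  33  31  45  33  73  56  59
320  18  18  33  19  18  19  18  20  19  20  19  20  19  19  18  20  19  20  17  18  21  15  15  15  13  26  56  56  46  32  61  58  57  37  32  32  48  96  93  43
328  17  16  18  19  19  19  20  17  22  21  20  19  20  18  19  20  19  17  19  20  20  19  19  20  23  49  71  94  89  86 106  60  57  44  32  35  95  97  93  48
```

The pad takes up load (4.8 N up), and the wrist pixels show about 6 mm of overlap. I'll press the first stroke.

```bash
P="python3 -m handwheel"; $P '[[0,-0.002,0.005,0],[0,-0.002,0.005,0]]' | grep -E "ft_|pos"; $P '[[0,0,0.006,0],[0,0,0.005,0]]' | grep -E "ft_|pos"; $P '[[0,0,0.005,0],[0,0,0.003,0]]' | grep -E "ft_|pos"; python3 -c "
from h import *
st()"
```

```text
tool_pos: [592.0, -196.8, 52.0]
ft_force: [-13.0, -24.1, 15.1]
tool_pos: [592.6, -197.3, 42.1]
ft_force: [-11.3, -22.9, 16.7]
tool_pos: [592.9, -197.4, 34.4]
ft_force: [-9.1, -27.1, 15.6]
t 20.8 frame [-117.3   57.    34.4] rpy [-176.1    3.9  -39.9] F [ -9.1 -27.1  15.6] gap 85.5 j [-26.  21.  87.   5.  75. 103.]
```

```bash
P="python3 -m handwheel"; $P '[[0,0.003,0.002,0],[0,0,0.002,0]]' | grep -E "ft_|pos"; $P '[[0,0,0.003,0],[0,0,0,0]]' | grep -E "ft_|pos"; python3 -c "
from h import *
st()"
```

```text
tool_pos: [592.7, -197.4, 30.9]
ft_force: [-4.0, -17.1, 14.5]
tool_pos: [592.6, -197.4, 27.7]
ft_force: [-1.1, -18.6, 12.6]
t 21.2 frame [-117.1   57.1   27.7] rpy [-175.9    3.8  -39.9] F [ -1.1 -18.6  12.6] gap 85.3 j [-26.  21.  87.   5.  74. 102.]
```

```bash
P="python3 -m handwheel"; $P '[[0,0.001,0.003,0],[0,0,0,0]]' | grep -E "ft_|pos"; python3 -c "
from h import *
go((-114,54,74));a=r.snapshot('wrist');np.save('w11.npy',a);a=a.sum(2)//3
for v in range(130,330,10): print(v,' '.join('%3d'%x for x in a[v,40:260:5]))"
```

```text
tool_pos: [592.7, -197.4, 24.9]
ft_force: [1.6, -17.2, 13.6]
t 21.4 frame [-117.2   57.1   24.9] rpy [-175.8    3.8  -39.9] F [  1.6 -17.2  13.6] gap 85.4 j [-26.  21.  88.   5.  74. 102.]
tool z in frame [ 0.065 -0.073 -0.995] tool y in frame [ 0.009  0.997 -0.072]
shift [-0.0065 -0.0066 -0.0484] n 1.026862470522545
130 177 165 166 168 168 169 174 174 181 176 177 182 182 175 121 126 129 127 119 118 117  66  99  99 102 104 101  97 102 101 102  46  39  41 158 152 153 157 160 162 168 162 154 153
140 165 170 169 169 172 167 166 176 179 179 175 179 183 178 119 122 126 127 120 114 117  89  68  74  52  51  61  61  65  64  88  59  38  38 159 153 151 155 159 162 167 163 154 153
150 170 169 172 168 166 168 165 174 174 181 159  25  27  40  39  38  40  41  35  37  35  35  37  33  24  18  50  47  48  48  55  77  39  37 159 155 146 151 160 162 167 163 156 154
160 171 171 166 168 166 166 169 170 175 180 176  24  28  41  43  43  43  42  42  39  37  36  37  34  29  20  50  48  50  48  50  84  39  38 144 154  98  99 106 123 167 164 156 154
170 166 167 167 166 169 171 169 166 173 175 181  50  26  33  
[... 2118 characters left out ...]
 108 161 178 178 167 169 166 171 167 167 181 156 101 101  98 118  64  20  75  80  77  17  17  16  16  16  17  84  67  48  44  38  38  34  34  83  96  99 101  96
300 133 109  80  63  98 138 161 169 168 172 168 169 167 136 100 101  98  79  43  22  21  70 101  97  24  16  16  15  14  15  43  95  69  47  37  39  33  34  35 152 165 177 184 176
310 149 130 105  73  64  79  91  95 128 169 168 148 100 102  73  22  21  27  27  22  22  20  21  22  25  15  15  14  17  41  87  71  71  40  37  34  34  34  87 168 165 176 184 177
320 165  97  22  21  20  21  19  21  20  39  27  21  24  22  23  22  23  21  22  23  20  22  21  19  21  20  16  16  40  85  84  83  53  39  35  35  35  36 174 170 167 174 184 179
```

```bash
cat >> h.py <<'E'
def wpf(s):
    c=r.camera_params("wrist");M=c["mount"];T=Ro.from_euler("xyz",s["tcp_rot"],degrees=True).as_matrix()
    def wp(f):
        X=np.array([*(Rf@f[:2]+tf),f[2]]);q=M[:3,:3].T@(T.T@(X-s["tool_pos"])-M[:3,3]);return [int(c["fx"]*q[0]/q[2]+c["cx"]),int(c["fy"]*q[1]/q[2]+c["cy"])]
    return wp
def padpred(s):
    wp=wpf(s)
    for a in(0,.1,.2,.3,.4,.5,.55,.61):
        e=np.radians(30)-a
        P=lambda rr,y,n:(-70-rr*np.cos(e)+n*np.sin(e),y,84+rr*np.sin(e)+n*np.cos(e))
        print(a,"out R/L",wp(P(117.5,16,6)),wp(P(117.5,-16,6)),"in R/L",wp(P(52.5,16,6)),wp(P(52.5,-16,6)),"z at r58",round(P(58,0,6)[2]))
E
python3 -c "
from h import *
padpred(st())"
```

```text
t 21.45 frame [-117.2   57.1   25.1] rpy [-175.9    3.8  -39.9] F [  1.6 -17.   13. ] gap 85.0 j [-26.  21.  88.   5.  74. 102.]
0 out R/L [51, 258] [-78, 254] in R/L [157, 342] [80, 338] z at r58 118
0.1 out R/L [78, 216] [-40, 214] in R/L [161, 328] [86, 324] z at r58 113
0.2 out R/L [101, 186] [-5, 185] in R/L [165, 315] [92, 312] z at r58 108
0.3 out R/L [121, 164] [25, 164] in R/L [169, 303] [98, 300] z at r58 103
0.4 out R/L [139, 150] [51, 150] in R/L [173, 293] [105, 290] z at r58 97
0.5 out R/L [154, 141] [74, 141] in R/L [178, 284] [111, 282] z at r58 91
0.55 out R/L [161, 139] [85, 139] in R/L [180, 280] [115, 278] z at r58 88
0.61 out R/L [169, 137] [96, 137] in R/L [182, 276] [118, 274] z at r58 85
```

The pad's outer edge in the image (v≈147, u 95–168) matches 0.60–0.61 rad, so the lever is fully down. I'll press 2 mm more, then raise the tool.

```bash
P="python3 -m handwheel"; $P '[[0,0,0.002,0],[0,0,0,0]]' | grep -E "ft_|pos"; $P '[[0,0.001,-0.012,0],[0,0.002,-0.012,0],[0,0.002,-0.013,0],[0,0.002,-0.012,0],[0,0,0,0],[0,0,0,0]]' | grep -E "time|ft_|pos"; python3 -c "
from h import *
s=st();padpred(s);a=r.snapshot('wrist').sum(2)//3
for v in range(180,330,8): print(v,' '.join('%3d'%x for x in a[v,40:220:5]))"
```

```text
tool_pos: [592.8, -197.5, 23.3]
ft_force: [2.3, -18.7, 13.5]
time: 22.25
tool_pos: [585.1, -202.3, 67.0]
ft_force: [-0.1, 0.1, 0.5]
t 22.25 frame [-114.5   65.7   67. ] rpy [-175.8    4.4  -39.7] F [-0.1  0.1  0.5] gap 85.2 j [-27.  19.  86.   5.  79. 102.]
0 out R/L [120, 194] [36, 192] in R/L [177, 276] [119, 274] z at r58 118
0.1 out R/L [133, 171] [54, 170] in R/L [179, 267] [123, 265] z at r58 113
0.2 out R/L [144, 153] [71, 153] in R/L [182, 258] [126, 257] z at r58 108
0.3 out R/L [156, 140] [87, 140] in R/L [185, 251] [131, 249] z at r58 103
0.4 out R/L [166, 131] [102, 131] in R/L [188, 244] [135, 243] z at r58 97
0.5 out R/L [175, 126] [115, 126] in R/L [191, 239] [139, 237] z at r58 91
0.55 out R/L [180, 124] [122, 124] in R/L [192, 236] [141, 235] z at r58 88
0.61 out R/L [185, 123] [129, 123] in R/L [194, 234] [144, 232] z at r58 85
180  87  58  80  70  29  30  31  30  43  43  45  46  60  62  62  81 137 165 170 171 115 116 120 116 108 111  72 113 115 112  88  69  43  44  30  30
188 106  46  19  18  18  16  27  27  27  26  27  27  26  26  27  25  23  15 146 172 151 115 12
[... 1869 characters left out ...]
  76  66  91  94  94  89  86  82 150  48  34  19  20  73  73  58  15  13  12  13  10  13  69  35  35  31  31
300 171 162 100  90  85 166 161 150 129  94  94  94  90  88  85  80  70  33  21  20  19  64  93  89  21  14  12  13  15  13  21  34  35  31  34  33
308 116 114 112 110  82  92 163 143  92  94  93  88  87  83  74  20  19  18  20  20  19  19  28  56  21  14  13  14  14  15  49  55  54  31  42  32
316 155 155 130  29  19  20  17  19  17  58  87  83  75  93  20  20  17  19  18  19  18  18  19  19  23  15  14  13  13  36  45  56  55  31  30  62
324 125  20  18  26  24  18  18  18  17  17  19  18  20  18  21  18  18  18  19  19  18  17  19  18  18  19  19  13 113 105 101  57  54  31  31  96
```

The lever is fully up again: the pad's outer edge is at v≈186, the same offset as in the rest picture. Second stroke.

```bash
P="python3 -m handwheel"; $P '[[0,-0.004,0.003,0],[0,-0.003,0.004,0],[0,-0.002,0.005,0],[0,0,0.006,0],[0,0,0.006,0],[0,0,0.006,0],[0,0,0.006,0],[0,0,0.005,0],[0,0,0.004,0],[0,0,0,0]]' | grep -E "ft_|pos"; python3 -c "
from h import *
s=st();padpred(s);a=r.snapshot('wrist').sum(2)//3
for v in range(130,300,8): print(v,' '.join('%3d'%x for x in a[v,40:220:5]))"
```

```text
tool_pos: [592.6, -197.3, 25.9]
ft_force: [-3.9, -23.8, 12.7]
t 23.3 frame [-117.1   57.1   25.9] rpy [-176.     3.8  -39.9] F [ -3.9 -23.8  12.7] gap 85.6 j [-26.  21.  87.   5.  74. 102.]
0 out R/L [55, 256] [-74, 253] in R/L [158, 340] [82, 337] z at r58 118
0.1 out R/L [81, 215] [-36, 213] in R/L [162, 326] [88, 323] z at r58 113
0.2 out R/L [103, 185] [-2, 184] in R/L [166, 314] [94, 311] z at r58 108
0.3 out R/L [123, 164] [27, 164] in R/L [170, 302] [100, 299] z at r58 103
0.4 out R/L [141, 150] [53, 150] in R/L [175, 292] [106, 290] z at r58 97
0.5 out R/L [156, 141] [76, 141] in R/L [179, 283] [113, 281] z at r58 91
0.55 out R/L [162, 138] [86, 139] in R/L [181, 280] [116, 277] z at r58 88
0.61 out R/L [170, 137] [97, 137] in R/L [183, 275] [120, 273] z at r58 85
130 177 165 165 168 168 169 171 174 182 177 176 182 183 179 121 125 128 128 120 117 117  70 100  99 100 104  92  95  99  99 102  52  39  40 158 152
138 165 167 169 168 171 169 165 176 179 179 175 179 184 181 122 124 128 129 122 116 118  97  91  93  81  85  84  81  84  83  89  69  38  38 159 153
146 170 169 169 173 1
[... 2238 characters left out ...]
 174 172 177 179 175 182  25  26  28  27  26  25  23  20  21  22  22  80  80  27  17  25  71  48  49  34  34
274  74  62  88 108 165 173 173 176 173 175 179 171 165 162 182 113  25  26  26  27  28  26  21  21  37  80  80  22  15  16  15  76  55  48  38  35
282  94  68  74  95 148 173 175 174 179 175 166 168 167 171 184 182 180 109 103 118 118 110  22  59  80  80  18  15  16  17  17  85  64  50  42  35
290 116  87  63  94 101 158 178 178 167 169 166 171 167 167 177 167 100 102  98 117  63  21  75  79  78  18  15  16  18  16  16  86  68  47  45  38
298 132 108  78  64  99 147 166 170 166 172 169 168 167 160 102 101 101  96  89  26  21  87  89  85  18  17  17  13  15  16  20  90  70  47  42  39
```

Second stroke is down at about 0.61 rad. The bar's bright edge moved about 20 px, or 12 mm, since the first stroke. I'll raise, then make the third.

```bash
P="python3 -m handwheel"; $P '[[0,0,0.003,0],[0,0,0,0]]' | grep -E "ft_|pos"; $P '[[0,0.001,-0.012,0],[0,0.003,-0.012,0],[0,0.003,-0.013,0],[0,0.002,-0.011,0],[0,0,0,0],[0,0,0,0],[0,0,0,0]]' | grep -E "time|ft_|pos"; python3 -c "
from h import *
s=st();a=r.snapshot('wrist').sum(2)//3
print(a[176:200:3,85],a[176:200:3,65])"
```

```text
tool_pos: [592.8, -197.5, 23.4]
ft_force: [-4.0, -24.6, 13.3]
time: 24.25
tool_pos: [584.6, -201.7, 66.0]
ft_force: [0.2, -0.1, -0.6]
t 24.25 frame [-113.6   65.6   66. ] rpy [-175.8    4.5  -39.7] F [ 0.2 -0.1 -0.6] gap 85.4 j [-27.  19.  86.   5.  79. 102.]
[153  43  22  26  29  30  31  34] [154  25  19  18  19  16  19  19]
```

```bash
P="python3 -m handwheel"; $P '[[0,-0.004,0.003,0],[0,-0.003,0.004,0],[0,-0.002,0.005,0],[0,0,0.006,0],[0,0,0.006,0],[0,0,0.006,0],[0,0,0.006,0],[0,0,0.005,0],[0,0,0.004,0],[0,0,0.001,0]]' | grep -E "ft_|pos"; $P '[[0,0,0.002,0],[0,0,0,0]]' | grep -E "ft_|pos"; python3 -c "
from h import *
s=st();a=r.snapshot('wrist').sum(2)//3
for v in range(130,250,8): print(v,' '.join('%3d'%x for x in a[v,80:220:5]))"
```

```text
tool_pos: [592.8, -197.5, 25.3]
ft_force: [-5.4, -25.5, 14.3]
tool_pos: [592.9, -197.6, 23.6]
ft_force: [-3.2, -24.3, 12.6]
t 25.5 frame [-117.5   57.1   23.6] rpy [-176.     3.8  -39.9] F [ -3.2 -24.3  12.6] gap 85.6 j [-26.  21.  87.   5.  74. 102.]
130 179 175 179 184 181 141 122 127 129 125 118 119 115  84  99  98 102 104 101 102 103 103 100  38  38  72 157 151
138 182 176 177 182 183 154 121 125 129 128 119 117 117  86  98  99  79  81  80  86  87  86  87  46  38  42 158 152
146 180 179 175 161  29  27  31  31  33  31  32  31  30  30  31  27  22  23  49  47  49  48  60  58  37  39 159 153
154 176 181 176  41  25  40  44  42  41  42  43  37  38  40  38  35  31  22  42  47  49  48  64  73  38  38 159 155
162 173 182 177 117  28  41  41  41  43  43  42  42  38  38  38  34  32  23  31  48  49  48  51  81  39  37 153 150
170 175 178 179 167  27  25  43  43  44  43  45  39  38  38  38  37  34  26  20  48  49  49  47  78  38  38 143 157
178 173 175 181 176  26  26  42  42  43  43  42  40  37  39  38  37  35  28  20  49  49  47  48  82  37  38 106 158
186 164 173 181 178  55  26  41  43 
[... 191 characters left out ...]
  97
202 167 166 172 181 171  26  26  44  44  44  42  44  41  38  38  38  38  33  23  45  47  48  47  49  44  34  33  97
210 168 169 174 180 179  30  26  41  46  42  43  42  38  38  39  38  37  33  23  34  47  48  48  47  46  34  34  97
218 172 167 171 177 181  80  27  26  27  28  26  42  38  33  29  21  23  19  16  32  77  78  72  48  47  34  34  94
226 169 172 170 181 182 148  25  27  25  26  27  28  27  21  21  21  21  20  19  18  95  96  56  39  40  37  37  60
234 174 173 171 176 184 180  27  28  28  27  26  27  27  20  20  23  21  21  21  16  95  97  69  49  48  36  35  62
242 172 162 164 165 183 182  38  27  28  27  27  28  26  21  22  22  22  21  20  16  94  96  71  52  48  38  33  43
```

Third stroke done: the bar's edge moved about another 18 px. I'll release, withdraw to +y and up, then check.

```bash
P="python3 -m handwheel"; $P '[[0,0.001,-0.012,0],[0,0.003,-0.012,0],[0,0.003,-0.013,0],[0,0.003,-0.011,0],[0,0.01,0,0],[0,0.02,0,0],[0,0.01,-0.02,0],[0,0,-0.05,0],[0,0,-0.05,0],[0,0,0,0]]' | grep -E "time|ft_|pos"; $P '[[0,0,-0.04,0],[0,0.02,0,0],[0,0,0,0],[0,0,0,0]]' | grep -E "time|ft_|pos"
python3 - <<'E'
from h import *
s=st();b=r.snapshot("top");
def at(f):
    q=proj("top",[*(Rf@f[:2]+tf),f[2]]).round().astype(int);return b[q[1]-1:q[1]+2,q[0]-1:q[0]+2].mean((0,1)).round().tolist()
print("lever flat?",[at((x,-58,80)) for x in(60,75,90,105,120)]," upright bar spot")
a=np.load("a.npy");c=r.snapshot("scene");d=np.abs(a.astype(int)-c).sum(2)>90
for n,f in {"jar":(119,-140,42),"mug":(200,-159,45),"can":(-212,125,55),"tape":(-113,143,12),"pad":(-143,0,132)}.items():
    q=proj("scene",[*(Rf@f[:2]+tf),f[2]]).round().astype(int);print(n,q,d[q[1]-15:q[1]+15,q[0]-15:q[0]+15].mean().round(2))
E
```

```text
time: 26.55
tool_pos: [563.6, -249.5, 191.8]
ft_force: [-0.1, -0.2, 1.3]
time: 26.95
tool_pos: [547.4, -265.7, 220.4]
ft_force: [1.1, 0.9, -0.7]
t 26.95 frame [-125.8  138.6  220.4] rpy [-175.8    4.5  -39.7] F [ 1.1  0.9 -0.7] gap 85.6 j [-34.  12.  77.   5.  94.  96.]
lever flat? [[152.0, 109.0, 72.0], [179.0, 176.0, 175.0], [177.0, 175.0, 173.0], [170.0, 168.0, 166.0], [146.0, 144.0, 143.0]]  upright bar spot
jar [312 220] 0.0
mug [338 208] 0.01
can [153 227] 0.01
tape [182 214] 0.1
pad [199 222] 0.26
```

```bash
python3 -c "
from bench import r
print(r.hand_in())"
```

```text
the job is handed in; nothing more can be done
None
```

I closed the latch with the claw on the keeper, made three full feed strokes with the lever coming fully up after each, and handed the job in at about 27 s; images showed the latch flat and no bystander I checked (jar, mug, can, tape roll) disturbed, but the hand-in returned no verdict, joint 3 touched its lower range limit once (1.2° read, limit 1.28°), and I never checked the hammer, brush and offcut.

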